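# Clamp the lens carrier to the slotted rail with its T-bolt

### The job

Fasten the lens carrier to the aluminium rail: take the T-bolt by its wing nut from the wooden block, lower its head through the carrier's open fork into the rail's slot, and turn it a quarter turn clockwise so that the head sits crosswise under the slot's lips. Then go on turning the wing nut clockwise until the washer clamps the carrier firmly, and let go. Leave the carrier where it stands on the rail and do not disturb the flask, dish and stopper nearby.

Things in the scene. Friction and masses are not known exactly. Their poses are not given: they have to be found in the camera images.
- rail: Fixed aluminium T-slot rail, 280 long (its x axis) x 66 wide x 26 mm high, four screw lugs at its foot. Origin: centre of its underside; z up. A slot runs along the middle of its whole top: mouth 21 mm wide between two lips 6 mm thick, below them a cavity 36.6 mm wide, 6 to 20 mm above the table.
- carrier: Loose dark steel lens carrier (about 0.6 kg) astride the rail, free to slide along it: plate 150 (x axis) x 80 x 8 mm, skirts down the rail's sides. Origin: centre of the plate's underside, on the rail's top; z up. Its -x end is an open fork, 21 wide x 48 mm long, above the slot. Near its +x end a post with a round lens, 52 mm wide, reaches 95 mm above the origin, 101 mm from the fork point.
- fork (a point): Where the bolt belongs: on the centre line of the carrier's fork, 22 mm in from its open end, at the height of the plate's top face (34 mm above the table). Axes as the carrier's.
- block: Fixed light wooden block, 75 x 60 x 30 mm, origin at the centre of its underside, with a rectangular pocket 38 (x axis) x 22 mm, 16 mm deep, in which the bolt's head stands.
- t_bolt: T-bolt standing upright in the block's pocket, head along the pocket. Origin: centre of the head's underside; x: along the head; z: up the shank. Steel head 34 (x) x 18 x 7 mm, shank 10 mm thick, with washer and wing nut; 71 mm high, 0.2 kg. Nut and bolt turn together (thread friction 0.1 N m) until the head jams in the rail; then the nut runs down the thread.
- bolt_head (a point): Centre of the bolt's head, 3.5 mm above its underside; axes as the bolt's. Two opposite corners are rounded: in the rail's cavity it turns clockwise (from above) and jams crosswise a little past a quarter turn (about 100 degrees); anticlockwise it jams before it is crosswise. With the washer resting on the carrier the head's top is about 1 mm below the lips, free to turn.
- knob (a point): Centre of the wing nut's grip: a black upright plate 46 (x axis) x 12 (y, the thickness to pinch) x 28 mm high, at the start in line with the head and 47.4 mm above the head's underside. Below it a hub 22 mm across, then a washer 34 mm across and 3 mm thick, its underside 25 mm below this point (22.4 mm above the head's underside). It turns with the nut.
- wing_nut (a joint): Angle of the wing nut on the bolt (rad), 0 at the start, growing as it is turned clockwise seen from above (tightened), which brings washer and head 1.6 mm per rad closer. At about 0.8 the head is pulled against the lips and the washer clamps; at 1.3 it is firm (about 25 N), at 1.7 about 50 N. It stays where it is left; turned beyond 2 it springs back to about 2.
- erlenmeyer: Bystander: conical glass flask, 63 mm across, 105 mm high, origin under its centre.
- evaporating_dish: Bystander: white porcelain dish, 72 x 68 x 29 mm, origin under its centre.
- stopper_1: Bystander: rubber stopper, 27 mm across, 26 mm high, origin under its centre.
Mind the look-alikes: they are no part of the job. What is shaped like the carrier but purple or yellow is not meant. What is shaped like the t_bolt but red is not meant.

How it is judged:
By the outcome, as a careful person would: the job done as asked, in the order asked, and still so for the second after the job is handed in, with the robot touching nothing.
It also fails if it takes over 64 s, if anything falls off the work surface, if the arm or the gripper's body presses on something with over 40 N, if the wrist force passes 120 N, or if a joint passes its speed limit or range.

### The arm

A 7-joint arm with a two-finger parallel gripper is mounted at the origin on a cart in front of the work surface, level with it; the furniture and walls round the work are solid. World frame = base frame: x ahead of the robot, y to its left, z up, the work surface at z = 0. Lengths are in mm, angles in rad, forces in N, time in s.
With the tool pointing down it reaches from about 400 to 875 mm from the base axis. Payload 19.3 kg.
Tool frame: the origin (TCP) lies at the very end of the fingers, on their centre line; the grasp point (between the pads) lies 19 mm behind it (grip_point_offset is the z of the grasp point in the tool frame, in mm); z points along the fingers, y is the line along which they close (so a half turn about z gives the same grasp; the last joint's range is limited). The gripper opens to 85 mm and grips with 20 to 120 N. Pads are 22 mm wide; open, the fingers measure 114 mm over their backs; the gripper's body (76 mm by 85 mm) begins 54 mm behind the grasp point. The pads swing forward as they close: fully open they stand 13 mm farther back than shut.
Start: joints at [1.26, 0.521, -0.036, 1.599, 0.021, 1.021, -0.113], TCP at [149.022, -606.966, 231.291] pointing down, gripper open.
Joint ranges: [-2.91, 2.91], [-0.3, 2.13], [-1.5, 1.42], [0.17, 2.43], [-1.26, 4.41], [0.16, 1.93], [-2.52, 2.52]. Speed limits (rad/s): [1.89, 1.89, 2.39, 2.39, 3.01, 3.01, 3.01].

### API

Orientations are given as a 3x3 rotation matrix whose columns are the frame's x, y, z axes.
In Python, from workcell import movep, movel, goto_joints, open_gripper, clamp, wait, inverse_kinematics, read_state, camera, PlanningError, finish_job, grip_point_offset gives the robot as it stands. Calls block until the motion is done:
- movep(position, orientation): joint-space move of the TCP to a pose.
- movel(position, frame=None, max_speed=150, guard=None): straight line of the TCP; frame=None keeps the orientation; max_speed is the mean speed in mm/s. With guard (N) it stops when the force on the tool has changed by that much, and returns True; else False.
- goto_joints(angles): joint-space move.
- open_gripper() and clamp(): open the fingers fully, or close them until they stop; the grip force is fixed at half the most.
- wait(seconds).
- inverse_kinematics(position, orientation): joint angles nearest the present ones, or None.
- read_state(): the state.
- camera(name): name is "side" or "top"; returns a dict with "image" (420x560x3 uint8, blue, green, red), "range_z" (420x560 float32, mm along the optical axis (not along the pixel's ray), 0 where there is no reading), "fx", "fy", "cx", "cy" (pixels), "cam_to_world" (4x4, takes a point from camera to world coordinates). Camera axes: x right, y up, looking along -z (the intrinsics and any distortion apply to the point x, -y, -z); pixel columns grow to the right and rows downward; lengths in mm; the calibration is good to about 2 mm. A picture is of the moment at which its call begins.
A pose or a line that the arm cannot do raises PlanningError and nothing moves.
- finish_job(): hands the job in; it is judged then, once.
The state is a dict: "time": time; "qpos": joint angles; "qvel": joint speeds; "joint_efforts": joint torques, N m; "eef_pos": TCP position; "tool_rot": TCP orientation; "ft_force": force on the tool from outside, world axes, zero at the start; "torque": the same for the moment, N m; "finger_gap": finger opening in mm; "gripper_force": force on a finger pad.
Only numpy, scipy, OpenCV 4.12 (cv2) and the standard library are available. Lean on these libraries where they do the work, as an engineer would, in place of code of your own. Each camera call takes 0.05 s, during which the arm holds its last target. There are 200 camera calls.

## Working session

There is one attempt and no reset: what is moved stays moved. The work goes in short steps, each a Python script; the robot and the scene stay as the last script left them, time stands still between calls to the robot, and variables do not carry over. Pictures are saved under pics/ and viewed, at most 10 in all, crops included, and the job is handed in when it is done.

```bash
ls; mkdir -p pics; python3 - <<'E'
from workcell import *
import cv2,numpy as np
for n in("top","side"):
    c=camera(n); cv2.imwrite(f"pics/{n}0.png",c["image"]); np.savez(f"{n}0.npz",**c)
    print(n,c["fx"],c["fy"],c["cx"],c["cy"],np.round(c["cam_to_world"],3).tolist(),[k for k in c])
s=read_state();print(s["time"],s["tool_rot"],grip_point_offset)
E
```

```text
pics
top 465.0756826781715 465.0756826781715 281.5247411255736 206.52587112991606 [[-0.02, 0.988, -0.152, 408.929], [-0.999, -0.024, -0.025, 32.733], [-0.028, 0.151, 0.988, 1200.622], [0.0, 0.0, 0.0, 1.0]] ['image', 'range_z', 'fx', 'fy', 'cx', 'cy', 'cam_to_world']
side 432.6151445027824 432.6151445027824 282.2360445633719 203.57762525528932 [[-0.999, -0.033, 0.009, 601.486], [0.022, -0.434, 0.901, 1139.029], [-0.026, 0.9, 0.434, 581.938], [0.0, 0.0, 0.0, 1.0]] ['image', 'range_z', 'fx', 'fy', 'cx', 'cy', 'cam_to_world']
0.1 [[ 9.71165136e-01  2.38407610e-01 -3.00350078e-04]
 [ 2.38407792e-01 -9.71164646e-01  9.76861889e-04]
 [-5.87980693e-05 -1.02030001e-03 -9.99999478e-01]] -18.700000000000003
```

View pics/top0.png

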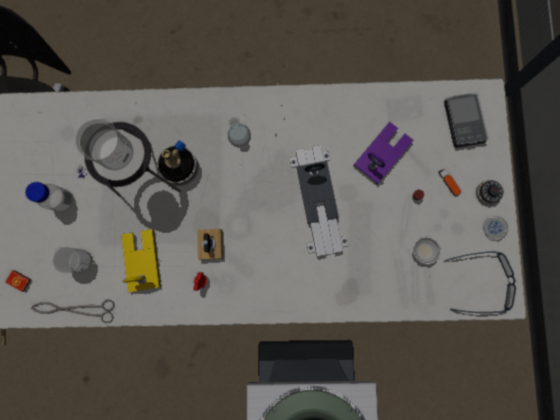

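View pics/side0.png

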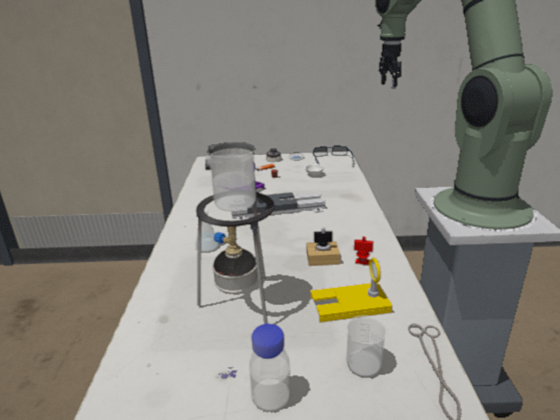

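The top view shows the carrier (dark) on the rail around (319,195), with its fork opening toward (322,225) and the lens at (316,172). The block with the black T-bolt is at (209,243). The red bolt at (200,283) and the yellow and purple carriers are decoys. Next I'll enlarge these regions and measure.

```bash
cat > h.py <<'E'
import numpy as np,cv2
def world(c):
    "world point of every pixel from the depth image"
    z=c["range_z"]; v,u=np.mgrid[:z.shape[0],:z.shape[1]]
    p=np.stack([(u-c["cx"])*z/c["fx"],-(v-c["cy"])*z/c["fy"],-z,np.ones_like(z)],-1)
    w=(p@np.asarray(c["cam_to_world"]).T)[...,:3]; w[z==0]=np.nan; return w
def ray(c,u,v,h):
    "pixel onto plane z=h"
    T=np.asarray(c["cam_to_world"]); d=T[:3,:3]@np.array([(u-c["cx"])/c["fx"],-(v-c["cy"])/c["fy"],-1]); o=T[:3,3]
    return o+d*(h-o[2])/d[2]
E
python3 - <<'E'
from h import *
t=np.load("top0.npz"); s=np.load("side0.npz")
a=cv2.resize(t["image"][140:265,260:360],None,fx=4.4,fy=4.4,interpolation=cv2.INTER_CUBIC)
b=cv2.resize(t["image"][215:275,180:240],(330,330),interpolation=cv2.INTER_CUBIC)
d=cv2.resize(s["image"][220:275,295:355],(330,300),interpolation=cv2.INTER_CUBIC)
im=np.zeros((600,780,3),np.uint8); im[:550,:440]=np.clip(a*1.4,0,255);im[:330,440:770]=b[:,:330];im[:]=im; im[300:600,440:770]=d; im[:300,440:770]=b[:300]
cv2.imwrite("pics/crop.png",im)
W=world(t); print(W[190,319],W[205,305],W[230,315],W[243,209],W[230,209],W[100,300])
np.set_printoptions(precision=0,suppress=True,linewidth=200)
print(W[230:258:1,196:224:2,2]); print(W[165:255:3,319,2])
S=world(s);print(S[228:265:2,304:344:3,2])
E
```

```text
[627.87084357 -34.04713127  37.19783073] [590.47261631   2.45889972  35.29178876] [527.63066121 -21.48148425  22.58584118] [497.06803403 240.69752161  66.3000441 ] [532.7723041  247.27858254  31.15797088] [882.66891253   7.29661715   2.36184022]
[[-3. 27. 33. 32. 33. 27. 31. 27. 31. 31. 28. 30. 31.  4.]
 [-2. 31. 31. 31. 35. 32. 34. 28. 30. 32. 30. 34. 31.  5.]
 [-1. 28. 29. 30. 33. 31. 31. 31. 30. 32. 30. 35. 32.  4.]
 [ 2. 33. 30. 30. 74. 81. 30. 33. 33. 35. 29. 33. 28.  4.]
 [-1. 30. 34. 32. 74. 79. 74. 30. 32. 30. 27. 26. 28.  3.]
 [ 2. 30. 31. 35. 71. 78. 71. 35. 31. 31. 32. 33. 34.  7.]
 [ 4. 30. 35. 28. 72. 76. 71. 25. 24. 31. 35. 27. 29.  6.]
 [ 3. 27. 30. 29. 75. 80. 72. 39. 14. 29. 34. 34. 32.  4.]
 [-1. 33. 34. 33. 75. 74. 74. 39. 41. 32. 33. 29. 30.  7.]
 [-1. 34. 28. 28. 75. 77. 75. 40. 38. 26. 31. 27. 33.  8.]
 [ 4. 29. 32. 36. 83. 76. 74. 54. 40. 37. 31. 31. 33.  8.]
 [ 1. 34. 30. 42. 91. 87. 72. 51. 40. 40. 29. 31. 29.  6.]
 [ 2. 31. 33. 41. 87. 88. 72. 50. 47. 43. 30. 33. 30.  7.]
 [ 1. 29. 29. 45. 84. 87. 73. 52. 45. 41. 30. 31. 25. 11.]
 [ 1. 33. 33. 43. 77. 75. 81
[... 1372 characters left out ...]
. 32. 30. 50. 50. 50. 49. 30. 31. 31.  0. -0. -3.]
 [ 0. 30. 31. 30. 41. 44. 48. 47. 40. 31. 33. 32.  0.  1.]
 [ 0. 32. 30. 31. 29. 40. 43. 40. 40. 33. 30. 32.  0.  1.]
 [ 1. 29. 30. 29. 23. 38. 41. 39. 22. 30. 31. 29.  1. -1.]
 [ 2. 22. 30. 32. 17. 21. 27. 22. 22. 33. 30. 29. -1.  0.]
 [ 1. 17. 29. 30. 30. 31. 29. 31. 30. 30. 31. 31. -0.  0.]
 [-1.  9. 31. 31. 31. 30. 30. 31. 32. 33. 29. 30. 29. -2.]
 [-0.  4. 28. 26. 26. 27. 26. 26. 25. 24. 23. 25. 24.  0.]
 [-0. -3. 22. 21. 20. 20. 20. 20. 21. 18. 20. 18. 18. -1.]
 [ 0.  1. 15. 17. 15. 16. 15. 15. 15. 15. 13. 13. 13.  0.]
 [ 1. -1.  9. 13. 11. 10.  9.  8.  8.  7.  8.  6.  0.  1.]
 [ 1.  2.  7.  5.  5.  4.  2.  3.  3.  4.  2.  2.  1. -0.]]
```

View pics/crop.png

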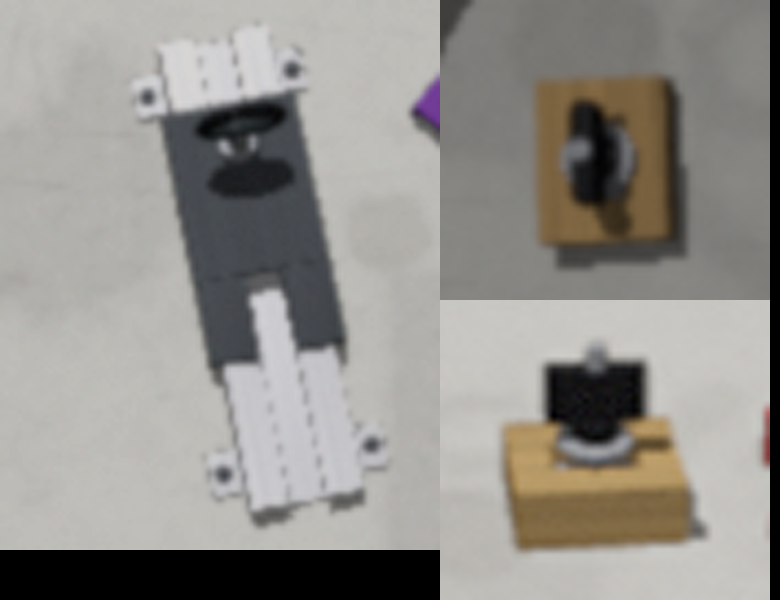

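The crops show the carrier plate with fork tips at crop (215,370) and (345,350), the slot strip running down the middle, and the lens near the far end. The bolt stands upright in the block with its plate along the pocket, roughly along world x. Now I'll measure with masks.

```bash
cat > m.py <<'E'
from h import *
np.set_printoptions(precision=1,suppress=True,linewidth=160)
def rect(c,mask,h,name):
    "largest blob of an upscaled mask -> hull points on plane z=h -> minAreaRect"
    cs,_=cv2.findContours(mask.astype(np.uint8),cv2.RETR_EXTERNAL,cv2.CHAIN_APPROX_NONE)
    k=max(cs,key=cv2.contourArea)[:,0]
    p=np.array([ray(c,x,y,h)[:2] for x,y in k],np.float32)
    r=cv2.minAreaRect(p); b=cv2.boxPoints(r); e=b[1]-b[0]; f=b[2]-b[1]
    if np.hypot(*e)<np.hypot(*f): e=f
    print(name,np.array(r[0]),np.array(r[1]),"long axis deg %.2f"%np.degrees(np.arctan(e[1]/e[0]))); return r
def up(c,k=4):
    n=dict(image=cv2.resize(c["image"],None,fx=k,fy=k,interpolation=cv2.INTER_LINEAR),range_z=cv2.resize(cv2.medianBlur(c["range_z"],3),None,fx=k,fy=k,interpolation=cv2.INTER_NEAREST))
    n.update(fx=c["fx"]*k,fy=c["fy"]*k,cx=(c["cx"]+.5)*k-.5,cy=(c["cy"]+.5)*k-.5,cam_to_world=c["cam_to_world"]); return n
def near(W,x,y,r): return np.hypot(W[...,0]-x,W[...,1]-y)<r
E
python3 - <<'E'
from m import *
for n in("top","side"):
    c=up(np.load(n+"0.npz")); W=world(c); g=c["image"].max(-1).astype(int); Z=W[...,2]
    hsv=cv2.cvtColor(c["image"],cv2.COLOR_BGR2HSV)
    N=near(W,600,-30,190)
    rect(c,N&(g<115)&(Z>29)&(Z<45),34,n+" carrier")
    rect(c,N&(Z>18),26,n+" rail+carrier")
    B=near(W,500,240,70)
    wood=B&(hsv[...,1]>90)&(hsv[...,0]<25)
    rect(c,B&(Z>24)&(Z<37),30,n+" block top")
    k=B&(g<60)&(Z>47)
    if n=="top": rect(c,B&(Z>65)&(Z<80)&(g<70),75,n+" knob top")
    else:
        cs,_=cv2.findContours(k.astype(np.uint8),0,1); x,y,w,h=cv2.boundingRect(max(cs,key=cv2.contourArea)); print(x/4,y/4,w/4,h/4)
        P=W[k&(Z>52)]; print("face",len(P),np.median(P,0),P.min(0),P.max(0)); a=np.polyfit(P[:,0],P[:,1],1);print(np.degrees(np.arctan(a[0])))
        print("ray centre",ray(c,x+w/2,y+h/2,61.4), ray(c,x,y+h/2,61.4),ray(c,x+w,y+h/2,61.4))
E
```

```text
top carrier [625.6 -29.1] [153.8  82.8] long axis deg 9.35
top rail+carrier [606.2 -32.8] [282.4  83.9] long axis deg 9.38
top block top [498.8 247.5] [76.3 63.1] long axis deg 0.01
top knob top [498.4 245.2] [44.6 14. ] long axis deg 0.34
side carrier [587.7 -27.9] [74.2 88.5] long axis deg -76.01
side rail+carrier [548.8 -44.9] [168.1 117.6] long axis deg 9.25
side block top [498.5 249. ] [77.9 76. ] long axis deg 1.56
314.75 232.0 17.0 13.0
face 2498 [499.4 253.1  64.7] [479.1 248.5  52. ] [519.2 255.8  76.9]
1.9492926515856737
ray centre [499.1 254.6  61.4] [519.1 253.3  61.4] [479.1 255.9  61.4]
```

Sizes agree: carrier 154x83, block 76x63, knob 45x14. The knob is at about (498.7, 246.6) with its plate along world x. The carrier is at (626, -29.2) with yaw 9.35°, so the fork point is about (573.7, -37.8). Before moving I'll check the wrist range over the whole turn.

```bash
cat >> h.py <<'E'
def R(deg):
    a=np.radians(deg); c,s=np.cos(a),np.sin(a)
    return np.array([[c,s,0],[s,-c,0],[0,0,-1.]])
E
python3 - <<'E'
from h import *
from workcell import *
np.set_printoptions(precision=2,suppress=True,linewidth=160)
for y in (0,180): 
    for z in(150,49): print("grasp",y,inverse_kinematics([498.7,246.6,z],R(y)))
for y in range(-270,271,30):print(y,inverse_kinematics([573.7,-37.8,47],R(9.35+y)))
E
```

```text
grasp 0 [-0.69  0.52  0.17  1.87 -0.12  0.76 -2.02]
grasp 0 [-0.29  0.7  -0.38  1.9   0.42  0.63 -2.51]
grasp 180 [ 0.24  0.87 -1.28  1.82  0.91  1.19  0.23]
grasp 180 [ 0.05  0.85 -0.91  1.88  0.88  0.87  0.26]
-270 [ 0.34  0.75 -0.54  1.84  0.57  0.71 -0.36]
-240 [ 0.41  0.78 -0.65  1.84  0.67  0.76  0.08]
-210 [ 0.47  0.81 -0.75  1.83  0.75  0.81  0.54]
-180 [ 0.51  0.84 -0.81  1.83  0.81  0.84  1.02]
-150 [ 0.74  1.11 -1.28  1.82  1.16  1.21  1.32]
-120 [-0.69  1.1   1.11  1.89 -1.2   1.03 -2.52]
-90 [-0.36  0.77  0.47  1.88 -0.56  0.63 -2.52]
-60 [-0.09  0.7   0.07  1.86 -0.08  0.58 -2.42]
-30 [-0.01  0.7  -0.04  1.86  0.05  0.59 -2.01]
0 [ 0.07  0.7  -0.15  1.86  0.17  0.6  -1.6 ]
30 [ 0.15  0.71 -0.27  1.85  0.3   0.62 -1.18]
60 [ 0.24  0.72 -0.4   1.85  0.43  0.66 -0.77]
90 [ 0.34  0.75 -0.54  1.84  0.57  0.71 -0.36]
120 [ 0.41  0.78 -0.65  1.84  0.67  0.76  0.08]
150 [ 0.47  0.81 -0.75  1.83  0.75  0.81  0.54]
180 [ 0.51  0.84 -0.81  1.83  0.81  0.84  1.02]
210 [ 0.74  1.11 -1.28  1.82  1.16  1.21  1.32]
240 [-0.69  1.1   1.11  1.89 -1.2   1.03 -2.52]
270 [-0.36  0.77  0.47  1.88 -0.56  0.63 -2.52]
```

Yaw 180° at the grasp leaves room for the whole clockwise turn, with q7 going from about 1.5 to -1.8. I'll seed a neutral elbow and grasp.

```bash
python3 - <<'E'
from h import *
from workcell import *
np.set_printoptions(precision=2,suppress=True,linewidth=160)
goto_joints([-0.46,0.521,-0.036,1.599,0.021,1.021,0.88])
s=read_state();print(s["time"],s["eef_pos"],s["tool_rot"][:2,:2] if hasattr(s["tool_rot"],"shape") else s["tool_rot"])
for z in(140,49.4):print(inverse_kinematics([498.7,246.6,z],R(180)))
movep([498.7,246.6,140],R(180)); print(movel([498.7,246.6,49.4],guard=15))
f0=np.array(read_state()["ft_force"]);clamp();s=read_state()
print(s["time"],s["eef_pos"],s["finger_gap"],s["gripper_force"],f0,s["ft_force"],s["qpos"])
E
```

```text
3.4083 [578.77 236.73 231.73] [[-0.98  0.19]
 [ 0.19  0.98]]
[-0.5   0.53 -0.09  1.86  0.07  0.75  0.94]
[-0.51  0.67 -0.07  1.91  0.09  0.56  0.93]
False
5.3833 [498.97 247.07  49.82] 10.801620905702794 63.86372805805877 [0.74 0.54 0.68] [-0.22  1.12  6.11] [-0.51  0.67 -0.08  1.91  0.09  0.56  0.92]
```

```bash
python3 - <<'E'
from m import *
from workcell import *
np.set_printoptions(precision=2,suppress=True,linewidth=160)
movel([498.7,246.6,130]); movep([573.7,-37.8,130],R(189.35)); movel([573.7,-37.8,85],max_speed=80); wait(.3)
s=read_state();print(s["time"],s["eef_pos"],s["finger_gap"],s["ft_force"],s["qpos"])
for n in("top","side"):
    c=camera(n); np.savez(n+"1.npz",**c)
    sl=(slice(150,270),slice(260,380)) if n=="top" else (slice(140,240),slice(230,350))
    cv2.imwrite(f"pics/{n}1.png",cv2.resize(c["image"][sl],None,fx=5,fy=5,interpolation=cv2.INTER_CUBIC))
E
python3 - <<'E'
import cv2,numpy as np
a=cv2.imread("pics/top1.png");b=cv2.imread("pics/side1.png")
a=cv2.resize(a,(390,390));b=cv2.resize(b,(400,333));im=np.zeros((400,800,3),np.uint8);im[:390,:390]=a;im[:333,400:]=b;cv2.imwrite("pics/hover.png",im)
E
```

```text
8.2167 [573.89 -37.85  85.35] 10.838977957556121 [-0.1   0.89 -2.29] [ 0.05  0.64 -0.12  1.84  0.11  0.67  1.6 ]
```

View pics/hover.png

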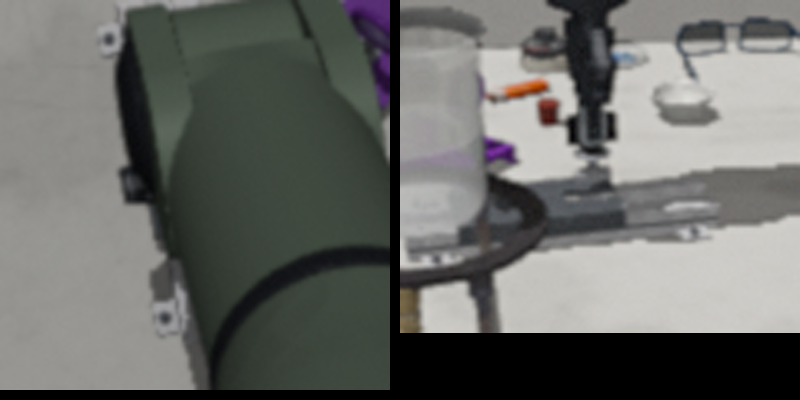

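The side view shows the bolt hanging upright above the fork, but the arm blocks the top view. I'll refine the lateral position of the slot from the first top image using edge profiles.

```bash
python3 - <<'E'
from m import *
c=np.load("top0.npz"); T=np.linalg.inv(c["cam_to_world"]); g=c["image"].astype(np.float32).mean(-1)
a=np.radians(9.35); ex=np.array([np.cos(a),np.sin(a)]); ey=np.array([-np.sin(a),np.cos(a)]); o=np.array([573.7,-37.8])
def prof(x0,x1,z,l):
    X,L=np.meshgrid(np.linspace(x0,x1,60),l); p=o+X[...,None]*ex+L[...,None]*ey
    q=np.concatenate([p,np.full(X.shape+(1,),z),np.ones(X.shape+(1,))],-1)@T.T
    u=c["cx"]-c["fx"]*q[...,0]/q[...,2]; v=c["cy"]+c["fy"]*q[...,1]/q[...,2]
    return cv2.remap(g,u.astype(np.float32),v.astype(np.float32),cv2.INTER_LINEAR).mean(1)
l=np.arange(-50,51,2.)
for n,r in (("carrier z34",(35,60,34)),("fork z34",(-12,12,34)),("fork2",(12,20,34)),("rail z26",(-80,-30,26)),("rail far",(-105,-75,26))):
    P=prof(*r,l); print(n); print(np.c_[l,P].T.astype(int).tolist()[1])
    f=np.arange(-50,50,.25); d=np.gradient(prof(*r,f)); d=np.convolve(d,np.ones(9)/9,'same')
    ex_=[(f[i],round(float(d[i]),1)) for i in range(2,len(f)-2) if abs(d[i])>1 and abs(d[i])==abs(d[i-2:i+3]).max()]; print(ex_)
# along axis: fork open end and deep end
f=np.arange(-60,40,2.)
def prx(l0,l1,z):
    X,L=np.meshgrid(f,np.linspace(l0,l1,30));p=o+X[...,None]*ex+L[...,None]*ey
    q=np.concatenate([p,np.full(X.shape+(1,),z),np.ones(X.shape+(1,))],-1)@T.T
    return cv2.remap(g,(c["cx"]-c["fx"]*q[...,0]/q[...,2]).astype(np.float32),(c["cy"]+c["fy"]*q[...,1]/q[...,2]).astype(np.float32),cv2.INTER_LINEAR).mean(0)
for r in((-30,-16),(16,30),(-5,5)): print(r,prx(*r,34).astype(int).tolist())
E
```

```text
carrier z34
[132, 132, 132, 129, 118, 93, 69, 57, 54, 54, 54, 53, 53, 53, 53, 53, 53, 53, 53, 53, 53, 54, 54, 53, 53, 53, 53, 53, 53, 53, 53, 53, 54, 54, 54, 54, 54, 54, 53, 53, 53, 54, 55, 54, 59, 76, 105, 123, 128, 129, 129]
[(np.float64(-40.0), -3.3), (np.float64(41.0), 3.5)]
fork z34
[132, 132, 132, 128, 115, 89, 64, 52, 50, 50, 51, 51, 51, 52, 52, 52, 53, 53, 53, 63, 91, 126, 142, 145, 145, 146, 146, 147, 143, 129, 98, 68, 54, 51, 51, 51, 52, 52, 52, 53, 53, 53, 53, 54, 62, 83, 111, 126, 130, 131, 131]
[(np.float64(-40.25), -3.5), (np.float64(-9.5), 4.4), (np.float64(10.0), -4.2), (np.float64(40.75), 3.5)]
fork2
[133, 133, 133, 130, 120, 93, 68, 54, 52, 52, 52, 52, 52, 52, 53, 54, 54, 54, 52, 51, 58, 77, 88, 93, 95, 95, 90, 87, 86, 81, 67, 58, 53, 52, 52, 53, 53, 53, 53, 54, 54, 55, 55, 56, 61, 81, 107, 125, 130, 131, 131]
[(np.float64(-40.25), -3.7), (np.float64(-9.0), 2.3), (np.float64(9.25), -1.8), (np.float64(40.5), 3.2)]
rail z26
[132, 132, 132, 131, 130, 129, 125, 125, 127, 135, 139, 140, 141, 141, 140, 141, 142, 141, 137, 131, 132, 140, 143, 143, 143, 143, 144, 144, 143, 
[... 538 characters left out ...]
, -16) [141, 140, 140, 140, 140, 140, 140, 140, 140, 140, 140, 140, 140, 140, 140, 139, 134, 119, 87, 59, 49, 50, 51, 51, 51, 51, 51, 51, 51, 52, 52, 52, 52, 52, 52, 52, 52, 53, 53, 53, 53, 53, 52, 51, 51, 52, 52, 53, 53, 53]
(16, 30) [142, 142, 142, 142, 142, 141, 141, 141, 142, 142, 141, 141, 141, 141, 141, 141, 137, 123, 91, 61, 50, 50, 51, 51, 51, 51, 51, 51, 52, 52, 52, 52, 52, 52, 52, 53, 53, 53, 53, 53, 53, 54, 53, 51, 52, 53, 54, 54, 54, 54]
(-5, 5) [143, 143, 144, 144, 144, 144, 144, 144, 144, 144, 145, 145, 145, 145, 145, 145, 146, 146, 146, 146, 146, 146, 146, 146, 146, 146, 146, 146, 146, 146, 146, 146, 147, 147, 147, 145, 136, 113, 85, 70, 66, 64, 58, 49, 48, 51, 52, 53, 52, 52]
```

```bash
cat >> h.py <<'E'
a=np.radians(9.35); EX=np.array([np.cos(a),np.sin(a)]); EY=np.array([-np.sin(a),np.cos(a)]); O=np.array([573.7,-37.8])
def P(x,l,z): return [*(O+x*EX+l*EY),z]
E
python3 - <<'E'
from h import *
from workcell import *
np.set_printoptions(precision=2,suppress=True,linewidth=160)
movel(P(-.5,.3,78)); hit=movel(P(-.5,.3,44),max_speed=25,guard=6)
s=read_state();print(hit,s["time"],s["eef_pos"],s["finger_gap"],np.array(s["ft_force"]),np.array(s["torque"]))
E
```

```text
True 9.675 [573.06 -37.53  47.5 ] 10.69110670141712 [-1.26  0.28  9.59] [-0.05  0.33 -0.01]
```

The washer touched at TCP z 47.5, against an expected 47.4, so the head is in the slot. Now the clockwise turn, watching the torque.

```bash
python3 - <<'E'
from h import *
from workcell import *
np.set_printoptions(precision=2,suppress=True,linewidth=160)
p=P(-.5,.3,47.2)
for d in [10,20,40,60,75,90,95,100,105,110,120,130,140]:
    movep(p,R(189.35-d)); s=read_state()
    x=s["tool_rot"][0][0],s["tool_rot"][1][0]
    print(d,round(s["time"],1),"turned %.1f"%((189.35-np.degrees(np.arctan2(x[1],x[0])))%360),np.array(s["eef_pos"]),np.array(s["ft_force"]),np.array(s["torque"]),round(s["finger_gap"],1),round(s["qpos"][6],2))
    if np.abs(s["ft_force"]).max()>40: break
E
```

```text
10 9.9 turned 9.7 [573.65 -37.54  47.55] [-0.28 -0.79  6.78] [-0.17 -0.07 -0.01] 10.9 1.46
20 10.2 turned 19.7 [573.67 -37.58  47.53] [ 0.11 -0.26  6.24] [-0.19 -0.08 -0.03] 10.6 1.33
40 10.6 turned 39.5 [573.73 -37.55  47.54] [ 1.92 -0.59  7.64] [-0.18 -0.23 -0.06] 11.3 1.08
60 10.9 turned 59.4 [573.65 -37.56  47.53] [ 1.28 -0.41  8.14] [-0.13 -0.12 -0.01] 11.0 0.83
75 11.2 turned 74.5 [573.54 -37.65  47.54] [0.41 0.28 9.88] [-0.23 -0.   -0.11] 10.9 0.64
90 11.5 turned 89.5 [573.45 -37.7   47.49] [ 0.15 -1.11 10.64] [-0.22  0.06 -0.15] 10.9 0.45
95 11.8 turned 94.5 [573.38 -37.7   47.48] [ 0.03 -1.21 11.7 ] [-0.18  0.15 -0.08] 10.5 0.39
100 12.0 turned 99.5 [573.34 -37.84  47.49] [-1.2  -1.75 11.52] [-0.32  0.17 -0.08] 10.9 0.33
105 12.3 turned 104.5 [573.3  -37.97  47.49] [-1.24 -0.67 12.69] [-0.42  0.25 -0.1 ] 11.0 0.27
110 12.5 turned 109.5 [573.2  -38.05  47.47] [-0.84 -1.51 13.58] [-0.53  0.37 -0.07] 11.0 0.2
120 12.8 turned 119.5 [573.04 -38.31  47.46] [-2.49 -2.96 14.59] [-0.78  0.56 -0.06] 10.9 0.07
130 13.0 turned 129.5 [572.97 -38.29  47.46] [-3.58 -2.44 14.41] [-0.67  0.63 -0.09] 10.8 -0.05
140 13.3 turned 139.5 [572.9  -38.2   47.45] [-2.95 -2.77 14.89] [-0.55  0.81 -0.12] 11.0 -0.18
```

```bash
python3 - <<'E'
from h import *
from workcell import *
np.set_printoptions(precision=2,suppress=True,linewidth=160)
p=P(-.8,.1,47.2)
for d in [150,160,170,180,190]:
    movep(p,R(189.35-d)); s=read_state()
    x=s["tool_rot"][0][0],s["tool_rot"][1][0]
    print(d,round(s["time"],1),"turned %.1f"%((189.35-np.degrees(np.arctan2(x[1],x[0])))%360),np.array(s["eef_pos"]),np.array(s["ft_force"]),np.array(s["torque"]),round(s["finger_gap"],1),round(s["qpos"][6],2))
    if np.abs(s["ft_force"]).max()>60: break
wait(.3)
for z in (47.4,47.8,48.2):
    movel(P(-.8,.1,z)); wait(.2); s=read_state();print(z,np.array(s["eef_pos"]),np.array(s["ft_force"]),np.array(s["torque"]))
E
```

```text
150 13.6 turned 149.5 [572.8  -38.18  47.45] [-1.92 -1.83 14.93] [-0.27  0.46 -0.08] 10.8 -0.31
160 13.8 turned 159.5 [572.74 -38.15  47.43] [-2.49 -0.9  16.27] [-0.08  0.54 -0.1 ] 11.2 -0.45
170 14.1 turned 169.5 [572.73 -38.    47.4 ] [-1.63  0.1  16.6 ] [ 0.11  0.55 -0.05] 10.9 -0.58
180 14.3 turned 179.5 [572.71 -37.86  47.37] [-2.13  1.22 16.09] [ 0.3   0.49 -0.12] 11.0 -0.71
190 14.6 turned 189.5 [572.73 -37.77  47.34] [-1.66  2.32 17.48] [ 0.43  0.39 -0.03] 11.3 -0.85
47.4 [572.67 -37.76  47.38] [ 0.21  1.01 11.63] [ 0.35  0.05 -0.05]
47.8 [572.67 -37.75  47.53] [ 1.71  0.45 -1.59] [ 0.17 -0.37  0.16]
48.2 [572.58 -37.71  47.71] [  4.55  -0.6  -21.39] [-0.04 -1.12  0.21]
```

The bolt resists lifting with no free play, so the head is crosswise and clamped. The nut is at about 1.57 rad. I'll add a few degrees for margin, release and look.

```bash
python3 - <<'E'
from m import *
from workcell import *
np.set_printoptions(precision=2,suppress=True,linewidth=160)
movel(P(-.8,.1,47.6)); movep(P(-.8,.1,47.6),R(189.35-196)); s=read_state(); print(np.array(s["ft_force"]),np.array(s["torque"]))
open_gripper(); movel(P(-.8,.1,150)); goto_joints([1.26,0.521,-0.036,1.599,0.021,1.021,-0.113]); print(read_state()["time"])
t=camera("top"); s=camera("side"); np.savez("top2.npz",**t)
a=cv2.resize(t["image"][140:265,260:360],None,fx=4.4,fy=4.4,interpolation=cv2.INTER_CUBIC)
b=cv2.resize(s["image"][170:230,240:340],(350,210),interpolation=cv2.INTER_CUBIC)
im=np.zeros((550,800,3),np.uint8);im[:,:440]=np.clip(a*1.4,0,255);im[:210,445:795]=b;im[230:230+262,445:795]=cv2.resize(t["image"],(350,262));cv2.imwrite("pics/end.png",im)
for n in("0","2"):
    c=up(np.load("top"+n+".npz")); W=world(c); g=c["image"].max(-1); Z=W[...,2]
    rect(c,near(W,600,-30,190)&(g<115)&(Z>29)&(Z<45),34,"carrier"+n)
rect(c,near(W,572,-38,40)&(Z>52)&(Z<75)&(g<75),73,"knob")
E
```

```text
[-0.2   1.56 -8.2 ] [ 0.49 -0.05 -0.06]
20.95
carrier0 [625.58 -29.15] [153.84  82.79] long axis deg 9.35
carrier2 [625.08 -29.31] [156.21  82.32] long axis deg 9.65
knob [572.59 -37.42] [14.48 49.66] long axis deg -6.26
```

View pics/end.png

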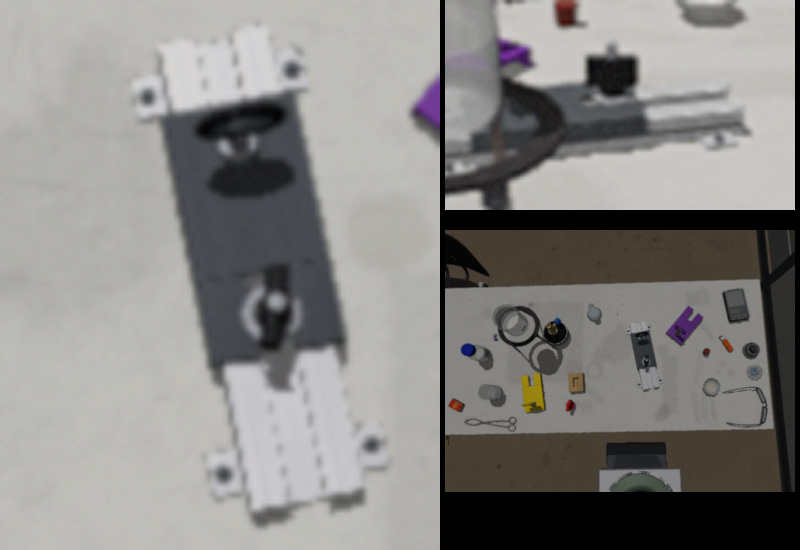

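The bolt sits upright in the fork with its washer on the plate at crop (272,312). The knob yaw is -6.3° against -6.65° commanded, and the carrier and bystanders haven't moved.

```bash
python3 -c "
from workcell import *
print(finish_job())"
```

```text
the job is handed in; nothing more can be done
None
```

I bolted the carrier to the rail and handed the job in at about 21 s: head crosswise under the lips, nut at an estimated 1.67 rad (firm is 1.3; not measured directly, assumes a 100° jam), carrier and bystanders not moved.

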